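# Hold a sample pot down in the sprung well of a reader

## Task

Put the sample pot with the dark red-brown body upright into the round well of the small white reader and press it down against the orange sprung plate in there until the plate is hard on its bottom stop. Press firmly but do not crush it, keep it fully down for at least two seconds while the reading is taken, and finish still holding it down: do not let go. Leave the two pale sample pots standing where they are.

Things in the scene. Friction and masses are not known exactly. Their poses are not given: they have to be found in the camera images.
- pot_dark: 60 ml sample pot, 61 tall, yellow ribbed screw cap (fixed on) 48 diameter over the upper 25 mm, round body 40 diameter below it from the underside up to 36, dark red-brown body, about 65 g. Origin at the centre of its underside, z up through the cap. Stands on the bench among two pale pots; it is best gripped across the cap
- pot_pale_a: 60 ml sample pot, 61 tall, yellow ribbed screw cap (fixed on) 48 diameter over the upper 25 mm, round body 40 diameter below it from the underside up to 36, pale sand-coloured contents; a bystander. Origin at the centre of its underside
- pot_pale_b: 60 ml sample pot, 61 tall, yellow ribbed screw cap (fixed on) 48 diameter over the upper 25 mm, round body 40 diameter below it from the underside up to 36, pale sand-coloured contents; a bystander. Origin at the centre of its underside
- reader: white bench-top reader fixed to the bench, 124 (x) x 134 (y) x 55 high, with a dark display, two round keys and a small pointer slot on its front (-x) face. Origin under the centre of its foot, z up. In the middle of its flat top is a round vertical well, 45 diameter with a 3 mm chamfer (the pot body has about 2.5 mm of play all round); in it is an orange sprung plate
- reader_mouth (a point): centre of the well's mouth, level with the reader's flat top, 55 above the bench
- plunger_top (a point): centre of the top of the orange sprung plate (43 diameter) that fills the well; 8 below the mouth when up, 20 below it when on its bottom stop. A pot fully down thus has its underside 20 below the mouth, its cap wholly above the reader's top (cap underside 16 above it)
- plunger (a joint): how far the sprung plate is pushed down, in m: 0 up, 0.012 on its hard bottom stop. The spring pushes back with 3.2 N at the top rising evenly to 8 N at the stop (400 N/m), and lifts the pot again when it is released. An orange pointer in the slot on the reader's front moves with it, down to a red mark
Not all that is in view belongs to the job. Leave any blue or grey look-alike of the pot_dark alone.

How it is judged:
By the outcome, as a careful person would: the job done as asked, in the order asked, and still so for the second after the job is handed in, while the arm keeps its last pose, push and grip.
It also fails if it takes over 43 s, if anything falls off the work surface, if the arm or the gripper's body presses on something with over 40 N, if the wrist force passes 120 N, or if a joint passes its speed limit or range.

## Robot

A 7-joint arm with a two-finger parallel gripper is mounted at the origin on a cart in front of the work surface, level with it; the furniture and walls round the work are solid. World frame = base frame: x ahead of the robot, y to its left, z up, the work surface at z = 0. Lengths are in m, angles in rad, forces in N, time in s.
With the tool pointing down it reaches from about 0.4 to 0.85 m from the base axis. Payload 10.4 kg.
Tool frame: the origin (TCP) lies on the front face of the gripper's body, between the roots of the fingers; the fingertips stand 73 mm ahead of it and the grasp point (between the pads) lies 54 mm ahead of it; z points along the fingers, y is the line along which they close (so a half turn about z gives the same grasp; the last joint's range is limited). The gripper opens to 85 mm and grips with 20 to 120 N. Pads are 22 mm wide; open, the fingers measure 114 mm over their backs; the gripper's body (76 mm by 85 mm) begins 54 mm behind the grasp point. The pads swing forward as they close: fully open they stand 13 mm farther back than shut.
Start: joints at [-1.26, 0.332, -0.065, 1.46, 0.022, 1.35, -0.088], TCP at [0.205, 0.591, 0.304] pointing down, gripper open.
Joint ranges: [-2.6, 2.6], [-0.5, 2.12], [-1.47, 1.34], [0.16, 2.42], [-1.27, 4.41], [0.06, 2.06], [-2.6, 2.6]. Speed limits (rad/s): [2.22, 2.22, 2.79, 2.79, 3.14, 3.14, 3.14].

## Interface

Orientations are given as a unit quaternion [x, y, z, w].
In Python, from workcell import manip gives the robot as it stands.
- The arm moves only by the shell command python3 -m jog 'ROWS' [FORCE]. ROWS is JSON, a list of rows, each an object with "grip": the gripper command: -1 is fully open, 1 is shut, values between are in proportion; "slide": the shift along the tool's x, y, z in cm, a list of three; "yaw": the turn about the tool's z in rad. A call has 1 to 8 rows; each row shifts and turns the commanded pose from where the row before left it, along the tool's axes as they then stand; what a row does not reach is not made up. A row lasts 1/10 s, in which the tool goes at most 50 mm and 8.59 degrees, less where a joint would pass 70% of its speed; a pose out of reach is approached as far as the arm can. A call with a gripper value outside its range is refused whole. The fingers move at their own pace and stop on an object; FORCE is the grip in N (left out, the last holds). Time passes only in rows, so rows that do not move let the fingers close. It gives the time, the measured TCP pose, the force, the opening and the grip force at its end, in the units of the state.
- manip.get_obs(): the state, without advancing time (a new reading comes with each control period).
- manip.camera(name): name is "scene" or "side" or "wrist"; returns the picture (420x560x3 uint8, blue, green, red); there is no depth.
- manip.calibration(name): a dict with "vfov" (degrees; the focal length in pixels is half the picture's height over the tangent of half this angle, whatever the lens; pixels are square), "cx", "cy" (the principal point, pixels), "camera_from_world" (4x4, takes a point from world to camera coordinates). Camera axes: x right, y down, z forward; pixel columns grow to the right and rows downward; lengths in m; the calibration is good to about 2 mm. A picture is of the moment at which its call begins: read the wrist's pose just before it. calibration takes no time and is no camera call; for the wrist camera it gives the pose at the moment of the call.
- manip.hand_in(): hands the job in; it is judged then, once.
Trained networks look in the newest picture that a camera, given by its name, has taken for a name from the list of things; names that differ only in an ending like _2 or _b are one class to them, and where a whole thing is asked for, a point or a joint stands for the part that bears it (a point fixed in the world has none). Each returns a list of dicts, best first, with "conf" (0 to 1); they miss things now and then, are a little off and sometimes report something else, mostly with a low value. They report only what shows in the picture. A call takes as long as a camera call. They do not tell look-alikes from the thing itself.
- manip.masks_of(thing, camera): "region" (420x560 bool, what is visible of it) and "centre" ([column, row] in pixels, amid what is visible of it).
The state is a dict: "clock": time; "joint_pos": joint angles; "joint_velocities": joint speeds; "tau": joint torques, N m; "position": TCP position; "ee_rot": TCP orientation; "ft_force": force on the tool from outside, world axes, zero at the start; "torque": the same for the moment, N m; "grip_width": opening from 0.0 (shut) to 1.0 (fully open); "grasp_force": force on a finger pad.
Only numpy, scipy, OpenCV 4.12 (cv2) and the standard library are available. Lean on these libraries where they do the work, as an engineer would, in place of code of your own. Each camera call takes 0.05 s, during which the arm holds its last target. There are 200 camera calls.

## Working session

There is one attempt and no reset: what is moved stays moved. The work goes in short steps, Python scripts to look and compute and a shell command to move; the robot and the scene stay as the last step left them, time stands still between calls to the robot, and variables do not carry over. Pictures are saved under pics/ and viewed, at most 10 in all, crops included, and the job is handed in when it is done.

```bash
mkdir -p pics
cat > h.py <<'E'
import numpy as np, cv2
from workcell import manip
def cal(n):
    c=manip.calibration(n); f=210/np.tan(np.radians(c["vfov"])/2)
    return f,c["cx"],c["cy"],np.array(c["camera_from_world"])
def ray(n,px,z,c=None):
    f,cx,cy,T=c or cal(n); R=T[:3,:3]; o=-R.T@T[:3,3]
    d=R.T@np.array([(px[0]-cx)/f,(px[1]-cy)/f,1]); return o+d*(z-o[2])/d[2]
def proj(n,p,c=None):
    f,cx,cy,T=c or cal(n); q=T[:3,:3]@np.array(p)+T[:3,3]; return np.array([cx+f*q[0]/q[2],cy+f*q[1]/q[2]])
E
python3 - <<'E'
from h import *
ims=[]
for n in("scene","side"):
    im=manip.camera(n); cv2.imwrite(f"pics/{n}0.png",im); ims.append(im)
    for t in("pot_dark","reader","plunger_top"):
        for m in manip.masks_of(t,n):
            r=m["region"]; ys,xs=np.where(r); col=im[r].mean(0).round()
            print(n,t,round(m["conf"],2),np.round(m["centre"]),xs.min(),xs.max(),ys.min(),ys.max(),col,ray(n,m["centre"],.035 if 'pot' in t else .05).round(3))
cv2.imwrite("pics/both.png",cv2.resize(np.hstack(ims),(800,300)))
o=manip.get_obs();print(o["clock"],o["position"],o["ee_rot"],o["ft_force"])
E
```

```text
scene pot_dark 0.95 [304. 195.] 292 315 183 214 [80. 84. 84.] [ 0.568 -0.045  0.035]
scene pot_dark 0.89 [263. 139.] 251 270 125 154 [110.  60.  29.] [0.574 0.162 0.035]
scene pot_dark 0.58 [295. 157.] 280 302 145 175 [ 36. 118. 130.] [0.611 0.071 0.035]
scene reader 0.76 [355. 292.] 302 405 246 344 [125. 136. 136.] [ 0.522 -0.297  0.05 ]
scene plunger_top 0.86 [351. 287.] 343 365 278 296 [ 13.  89. 184.] [ 0.522 -0.286  0.05 ]
scene plunger_top 0.47 [295. 158.] 281 302 146 175 [ 34. 117. 129.] [0.6   0.053 0.05 ]
side pot_dark 0.87 [243. 207.] 235 259 195 229 [ 95. 102. 105.] [ 0.572 -0.067  0.035]
side pot_dark 0.82 [240. 299.] 225 253 281 321 [140.  77.  37.] [0.572 0.164 0.035]
side pot_dark 0.69 [226. 254.] 212 238 238 275 [ 17. 135. 159.] [0.599 0.063 0.035]
side reader 0.83 [262. 149.] 235 292 124 175 [146. 166. 168.] [ 0.531 -0.251  0.05 ]
0.4 [0.2047718  0.59048473 0.30381598] [ 1.66120877e-01  9.86105395e-01 -6.79411201e-05 -1.54190186e-05] [-1.05253138  0.14866322  0.21164539]
```

View pics/scene0.png

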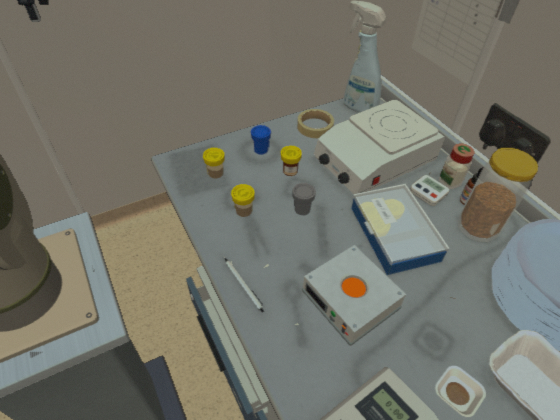

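View pics/side0.png

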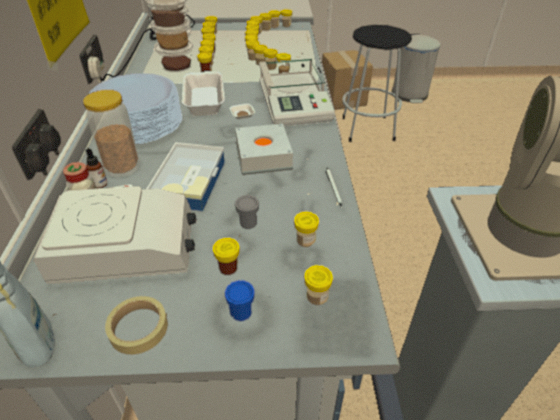

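The three yellow-capped pots are at scene (214,160), (243,198) and (291,160), or side (318,283), (306,228) and (227,255). The one at scene (291,160) / side (227,255) has a dark red-brown body. The blue and grey pots are look-alikes. I'll confirm this in a crop and triangulate.

Run:
```python
from h import *
from scipy.optimize import least_squares
a=cv2.imread("pics/scene0.png");b=cv2.imread("pics/side0.png")
cv2.imwrite("pics/crop.png",np.hstack([cv2.resize(a[125:225,195:325],(390,300)),cv2.resize(b[190:310,200:340],(350,300))]))
def yel(im,c):
    h=cv2.cvtColor(im,cv2.COLOR_BGR2HSV); m=cv2.inRange(h,(20,150,90),(35,255,255))
    n,l,s,ce=cv2.connectedComponentsWithStats(m)
    return min((tuple(ce[i]) for i in range(1,n) if s[i,4]>60),key=lambda p:np.hypot(p[0]-c[0],p[1]-c[1]))
def tri(p,q):
    cs,cq=cal("scene"),cal("side")
    r=least_squares(lambda x:np.r_[proj("",x,cs)-p,proj("",x,cq)-q],[.55,0,.05]); return r.x.round(4),r.fun.round(1)
for n,c,d in(("dark",(291,155),(227,249)),("paleA",(214,155),(318,276)),("paleB",(243,193),(306,222))):
    p,q=yel(a,c),yel(b,d);print(n,np.round(p),np.round(q),tri(p,q))
def org(im,c):
    h=cv2.cvtColor(im,cv2.COLOR_BGR2HSV); m=cv2.inRange(h,(4,150,90),(17,255,255))
    n,l,s,ce=cv2.connectedComponentsWithStats(m)
    return min((tuple(ce[i]) for i in range(1,n) if s[i,4]>40),key=lambda p:np.hypot(p[0]-c[0],p[1]-c[1]))
p,q=org(a,(354,287)),org(b,(263,141));print("plate",p,q,tri(p,q))
print("grey",tri((304,195),(246,211)),"blue",tri((262,139),(240,299)))
print(cal("scene")[0],cal("side")[0])
```

```text
dark [291. 154.] [226. 250.] (array([0.5981, 0.0669, 0.0517]), array([ 0.4, -0.1,  0.3,  0.1]))
paleA [213. 157.] [318. 278.] (array([0.4388, 0.1385, 0.052 ]), array([ 0.4, -0.1,  0.3,  0.1]))
paleB [242. 194.] [306. 222.] (array([0.4474, 0.0018, 0.0523]), array([ 0.3, -0.1,  0.3,  0.1]))
plate (np.float64(353.39835164835165), np.float64(286.9642857142857)) (np.float64(262.89130434782606), np.float64(141.2391304347826)) (array([ 0.5268, -0.2867,  0.0484]), array([ 0.3, -0.1,  0.4,  0.2]))
grey (array([ 0.5654, -0.0485,  0.04  ]), array([-0.2,  0.1, -0.2, -0.1])) blue (array([0.5718, 0.1634, 0.0355]), array([-0.3,  0.1, -0.2, -0.1]))
426.19161679537075 441.4792692563561
```

View pics/crop.png

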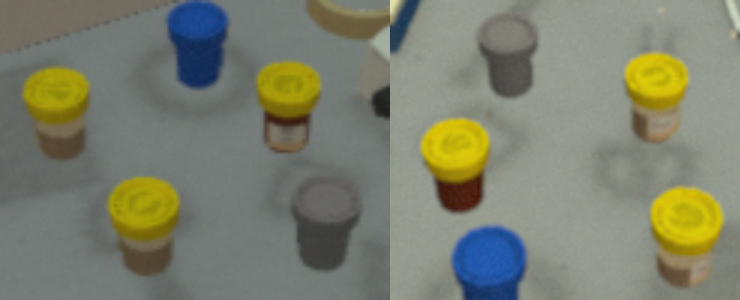

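The crop confirms it. Left panel: the pot at (288,105) has a dark red-brown body, as does the one at (458,165) in the right panel. The other two yellow-capped pots have pale sand bodies. pot_dark is at about (0.598, 0.067) and the plate at about (0.527, -0.287, 0.048), which matches the expected heights. The current yaw clears the neighbouring pots, so I'm moving.

```bash
python3 -m jog '[{"grip":-1,"slide":[-3.8,-2.6,0],"yaw":0},{"grip":-1,"slide":[-3.8,-2.6,0],"yaw":0},{"grip":-1,"slide":[-3.8,-2.6,0],"yaw":0},{"grip":-1,"slide":[-3.8,-2.6,0],"yaw":0},{"grip":-1,"slide":[-3.8,-2.6,0],"yaw":0},{"grip":-1,"slide":[-3.8,-2.6,0],"yaw":0},{"grip":-1,"slide":[-3.8,-2.6,0],"yaw":0},{"grip":-1,"slide":[-3.8,-2.6,0],"yaw":0}]' 60
cat > d.py <<'E'
import sys
from h import *
from scipy.spatial.transform import Rotation as R
o=manip.get_obs();t=np.array(eval(sys.argv[1]));M=R.from_quat(o["ee_rot"]).as_matrix()
print("t",o["clock"],"pos",o["position"].round(4) if hasattr(o["position"],"round") else o["position"],"tool z",M[:,2].round(3),"slide cm",(M.T@(t-np.array(o["position"]))*100).round(2))
E
python3 d.py "[.598,.067,.2]"
```

```text
clock: 1.2
position: [0.4247, 0.2927, 0.3042]
ee_rot: [0.166, 0.986, 0.0, 0.0]
ft_force: [1.4, 0.4, 0.0]
grip_width: 1.003
grasp_force: 0.0
t 1.2 pos [0.4247 0.2927 0.3042] tool z [ 0.     0.001 -1.   ] slide cm [-23.77 -15.65  10.41]
```

```bash
python3 -m jog '[{"grip":-1,"slide":[-3.8,-2.5,0],"yaw":0},{"grip":-1,"slide":[-3.8,-2.5,0],"yaw":0},{"grip":-1,"slide":[-3.8,-2.5,1],"yaw":0},{"grip":-1,"slide":[-3.8,-2.5,2],"yaw":0},{"grip":-1,"slide":[-3.8,-2.5,2],"yaw":0},{"grip":-1,"slide":[-3.2,-2.2,2],"yaw":0},{"grip":-1,"slide":[0,0,2],"yaw":0},{"grip":-1,"slide":[0,0,0],"yaw":0}]'
python3 d.py "[.598,.067,.2]"
python3 - <<'E'
from h import *
c=cal("wrist");im=manip.camera("wrist");cv2.imwrite("pics/w1.png",im)
m=cv2.inRange(cv2.cvtColor(im,cv2.COLOR_BGR2HSV),(20,120,70),(35,255,255))
n,l,s,ce=cv2.connectedComponentsWithStats(m)
for i in range(1,n):
    if s[i,4]>300: print(s[i],ce[i].round(1),ray("",ce[i],.055,c).round(4))
print(proj("",(.598,.067,.061),c))
E
```

```text
clock: 2.0
position: [0.5845, 0.0815, 0.2111]
ee_rot: [0.167, 0.986, -0.001, -0.002]
ft_force: [-0.9, 0.2, -0.0]
grip_width: 1.002
grasp_force: 0.0
t 2.0 pos [0.5845 0.0815 0.2111] tool z [-0.004 -0.002 -1.   ] slide cm [-1.76 -0.92  1.11]
[  46   12   91   88 6124] [91.  56.9] [0.4471 0.0026 0.055 ]
[ 239  207   69   69 3697] [273.5 241.2] [0.599 0.068 0.055]
[271.43210836 243.49539914]
```

View pics/w1.png

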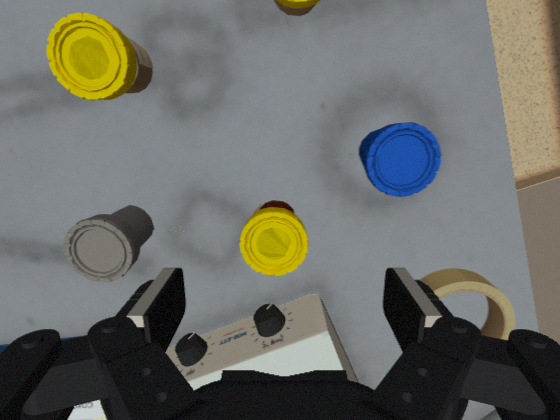

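The wrist view shows the target cap centred at (273,241) with a dark body below it, at (0.599, 0.068), which agrees with the triangulation. The balance corner at (320,293) is close, so I'm checking its clearance.

```bash
python3 - <<'E'
from h import *
c=cal("wrist")
for px in((320,293),(270,310),(180,352)):
    print(px,[ray("",px,z,c)[:2].round(3).tolist() for z in(.03,.06,.09)])
a=cv2.imread("pics/scene0.png")[90:200,300:450]; b=cv2.imread("pics/side0.png")[170:290,30:220]
for z in (.05,.07,.09): print(z,proj("scene",[*ray("",(320,293),z,c)[:2],z]).round(),proj("side",[*ray("",(320,293),z,c)[:2],z]).round())
cv2.imwrite("pics/c2.png",np.hstack([cv2.resize(a,(400,293)),cv2.resize(b,(400,293))]))
E
python3 d.py "[.5985,.0675,.11]"
```

```text
(320, 293) [[0.666, 0.087], [0.649, 0.089], [0.631, 0.091]]
(270, 310) [[0.668, 0.041], [0.65, 0.049], [0.632, 0.057]]
(180, 352) [[0.682, -0.049], [0.662, -0.031], [0.643, -0.013]]
0.05 [307. 142.] [194. 260.]
0.07 [303. 137.] [199. 253.]
0.09 [299. 131.] [204. 246.]
t 2.05 pos [0.5848 0.0829 0.213 ] tool z [-0.003 -0.    -1.   ] slide cm [-1.83 -0.99 10.29]
```

View pics/c2.png

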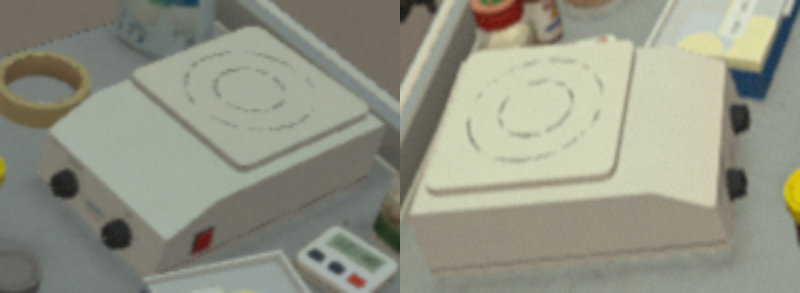

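The corner in the wrist view is the balance's foot at about (0.683, 0.085), so the balance is clear of the gripper. I'm aligning and descending to TCP z ≈ 0.10.

```bash
python3 -m jog '[{"grip":-1,"slide":[-1.8,-1.0,1],"yaw":0},{"grip":-1,"slide":[0,0,2],"yaw":0},{"grip":-1,"slide":[0,0,2],"yaw":0},{"grip":-1,"slide":[0,0,0],"yaw":0},{"grip":-1,"slide":[0,0,0],"yaw":0}]'
python3 d.py "[.5985,.0675,.100]"
```

```text
clock: 2.55
position: [0.5994, 0.0686, 0.1654]
ee_rot: [0.165, 0.986, 0.0, 0.0]
ft_force: [0.8, 0.3, -0.3]
grip_width: 0.997
grasp_force: 0.0
t 2.55 pos [0.5994 0.0686 0.1654] tool z [ 0.001  0.001 -1.   ] slide cm [ 0.05 -0.14  6.54]
```

```bash
python3 -m jog '[{"grip":-1,"slide":[0,-0.1,2],"yaw":0},{"grip":-1,"slide":[0,0,2],"yaw":0},{"grip":-1,"slide":[0,0,1.5],"yaw":0},{"grip":-1,"slide":[0,0,1],"yaw":0},{"grip":-1,"slide":[0,0,0],"yaw":0},{"grip":-1,"slide":[0,0,0],"yaw":0}]'
python3 -m jog '[{"grip":0,"slide":[0,0,0],"yaw":0},{"grip":0.2,"slide":[0,0,0],"yaw":0},{"grip":1,"slide":[0,0,0],"yaw":0},{"grip":1,"slide":[0,0,0],"yaw":0},{"grip":1,"slide":[0,0,0],"yaw":0},{"grip":1,"slide":[0,0,0],"yaw":0},{"grip":1,"slide":[0,0,0],"yaw":0}]' 60
python3 - <<'E'
from h import *
cv2.imwrite("pics/w2.png",manip.camera("wrist"))
E
```

```text
clock: 3.15
position: [0.5993, 0.0666, 0.0997]
ee_rot: [0.166, 0.986, 0.0, 0.0]
ft_force: [0.2, 0.1, -0.4]
grip_width: 1.0
grasp_force: 0.0
clock: 3.85
position: [0.5993, 0.0662, 0.0998]
ee_rot: [0.166, 0.986, 0.0, 0.001]
ft_force: [-2.1, -0.9, 6.0]
grip_width: 0.523
grasp_force: 60.2
```

View pics/w2.png

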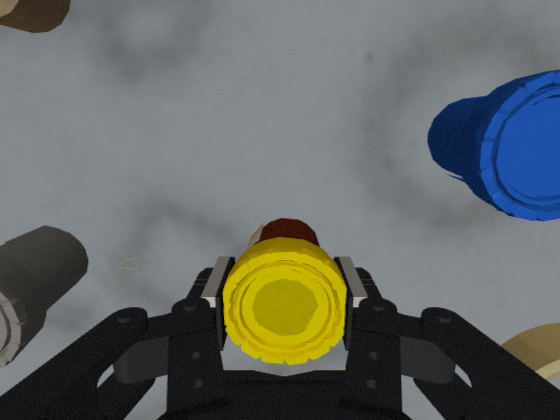

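The cap sits centrally between the pads at (285,303), with 60 N on it. Lifting.

```bash
python3 -m jog '[{"grip":1,"slide":[0,0,-1],"yaw":0},{"grip":1,"slide":[0,0,-2],"yaw":0},{"grip":1,"slide":[0,0,-3],"yaw":0},{"grip":1,"slide":[0,0,-3],"yaw":0},{"grip":1,"slide":[0,0,-2],"yaw":0},{"grip":1,"slide":[0,0,0],"yaw":0},{"grip":1,"slide":[0,0,0],"yaw":0}]'
python3 - <<'E'
from h import *
from scipy.optimize import least_squares
o=manip.get_obs()
c=cal("wrist");im=manip.camera("wrist");m=cv2.inRange(cv2.cvtColor(im,cv2.COLOR_BGR2HSV),(20,120,70),(35,255,255))
n,l,s,ce=cv2.connectedComponentsWithStats(m);i=1+s[1:,4].argmax()
z=o["position"][2]-.0998+.061
print(s[i],ce[i],ray("",ce[i],z-.003,c)-o["position"])
print(proj("",[o["position"][0],o["position"][1],z],c))
E
python3 d.py "[.527,-.287,.20]"
```

```text
clock: 4.6
position: [0.5987, 0.0666, 0.209]
ee_rot: [0.166, 0.986, 0.0, 0.0]
ft_force: [0.1, 0.1, -0.6]
grip_width: 0.52
grasp_force: 61.2
[  223   237   124   128 12744] [284.73477715 301.18196798] [-0.00226451  0.00099921 -0.0418    ]
[284.21149489 311.44166436]
t 4.65 pos [0.5983 0.0666 0.2081] tool z [-0.001 -0.    -1.   ] slide cm [ -4.84 -35.74   0.82]
```

```bash
python3 -m jog '[{"grip":1,"slide":[-0.8,-2.1,-0.4],"yaw":0},{"grip":1,"slide":[-1.8,-4.4,-0.4],"yaw":0},{"grip":1,"slide":[-1.8,-4.4,-0.4],"yaw":0},{"grip":1,"slide":[-1.8,-4.4,-0.4],"yaw":0},{"grip":1,"slide":[-1.8,-4.4,-0.4],"yaw":0},{"grip":1,"slide":[-1.8,-4.4,-0.4],"yaw":0},{"grip":1,"slide":[-1.8,-4.4,-0.4],"yaw":0},{"grip":1,"slide":[-1.1,-3.5,0],"yaw":0}]'
python3 -m jog '[{"grip":1,"slide":[0,-1,0],"yaw":0},{"grip":1,"slide":[0,0,0],"yaw":0},{"grip":1,"slide":[0,0,0],"yaw":0}]'
python3 - <<'E'
from h import *
c=cal("wrist");im=manip.camera("wrist");cv2.imwrite("pics/w3.png",im)
m=cv2.inRange(cv2.cvtColor(im,cv2.COLOR_BGR2HSV),(3,150,80),(17,255,255))
n,l,s,ce=cv2.connectedComponentsWithStats(m)
for i in range(1,n):
    if s[i,4]>200: print(s[i],ce[i].round(1),ray("",ce[i],.047,c).round(4))
E
python3 d.py "[.527,-.287,.20]"
```

```text
clock: 5.45
position: [0.6132, -0.2806, 0.2358]
ee_rot: [0.167, 0.986, -0.0, -0.001]
ft_force: [0.5, -0.0, -0.7]
grip_width: 0.52
grasp_force: 61.2
clock: 5.75
position: [0.6109, -0.2852, 0.2358]
ee_rot: [0.166, 0.986, 0.001, -0.001]
ft_force: [-0.5, 1.0, -1.3]
grip_width: 0.521
grasp_force: 61.2
[ 219   70   59   62 2796] [247.7 100.4] [ 0.528  -0.2844  0.047 ]
t 5.8 pos [ 0.6113 -0.2846  0.2361] tool z [-0.001  0.002 -1.   ] slide cm [ 7.89 -2.98  3.61]
```

View pics/w3.png

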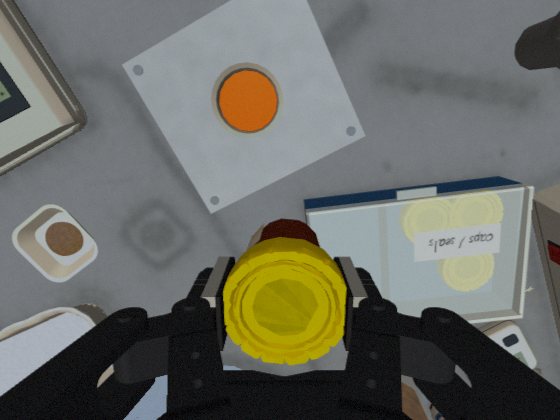

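The well is in view: plate at (248,100), rim about (247,98). Next I'll check the rim ray and fit the cap's inner rings for the in-hand offset.

```bash
python3 - <<'E'
from h import *
c=cal("wrist");im=cv2.imread("pics/w3.png");o=manip.get_obs()
print("rim",ray("",(247,98),.055,c).round(4))
# non-orange rim: darker/beige than white top -> ellipse fit of outer edge
g=cv2.GaussianBlur(im,(3,3),0).astype(int);ctr=np.array([247.,98.]);pts=[]
for a in np.arange(0,2*np.pi,.1):
    d=np.array([np.cos(a),np.sin(a)]);v=np.array([g[int(round(y)),int(round(x))].sum() for x,y in (ctr+d*r for r in np.arange(31,42,.5))])
    k=np.diff(v[::2]);r=31+np.argmax(k)+.5;pts.append(ctr+d*r)
e=cv2.fitEllipse(np.float32(pts));print(e,ray("",e[0],.055,c).round(4))
z=o["position"][2]-.0998
for px in((285,301),(285,306)): print("cap",(ray("",px,z+.061,c)-o["position"]).round(4))
# size check: projected cap-top ellipse for candidate offsets
t=np.linspace(0,6.28,60)
for off in((0,0),(-.0015,.0005)):
    P=np.array([proj("",o["position"]*[1,1,0]+[off[0]+.024*np.cos(q),off[1]+.024*np.sin(q),z+.061],c) for q in t]);print(off,P.min(0).round(1),P.max(0).round(1))
    P=np.array([proj("",o["position"]*[1,1,0]+[off[0]+.024*np.cos(q),off[1]+.024*np.sin(q),z+.036],c) for q in t]);print(off,P.min(0).round(1),P.max(0).round(1))
E
python3 d.py "[.5290,-.2855,.165]"
```

```text
rim [ 0.5272 -0.2831  0.055 ]
((247.52244567871094, 98.38180541992188), (63.56343460083008, 69.31300354003906), 7.872457981109619) [ 0.5276 -0.2828  0.055 ]
cap [-0.0041  0.0017 -0.0388]
cap [-0.0021  0.0011 -0.0388]
(0, 0) [219.3 251.8] [349.  365.3]
(0, 0) [229.6 228. ] [338.4 326.2]
(-0.0015, 0.0005) [219.  247.6] [349.2 361.9]
(-0.0015, 0.0005) [229.4 224.5] [338.5 323.2]
t 5.8 pos [ 0.6113 -0.2846  0.2361] tool z [-0.001  0.002 -1.   ] slide cm [ 7.74 -2.77  7.11]
```

```bash
python3 -m jog '[{"grip":1,"slide":[2,-0.7,1],"yaw":0},{"grip":1,"slide":[3,-1,2],"yaw":0},{"grip":1,"slide":[2.7,-1,2],"yaw":0},{"grip":1,"slide":[0,0,1.5],"yaw":0},{"grip":1,"slide":[0,0,0],"yaw":0},{"grip":1,"slide":[0,0,0],"yaw":0}]'
python3 d.py "[.5285,-.285,.165]"
python3 - <<'E'
from h import *
from scipy.optimize import least_squares
a=manip.camera("scene");b=manip.camera("side");o=manip.get_obs()
ce={}
for n,im in(("scene",a),("side",b)):
    cv2.imwrite(f"pics/{n}1.png",im)
    m=cv2.inRange(cv2.cvtColor(im,cv2.COLOR_BGR2HSV),(20,150,90),(35,255,255));k,l,s,c=cv2.connectedComponentsWithStats(m)
    e=proj(n,[o["position"][0],o["position"][1],.115]);i=min((i for i in range(1,k) if s[i,4]>40),key=lambda i:np.hypot(*(c[i]-e)));ce[n]=c[i];print(n,e.round(1),c[i].round(1),s[i])
r=least_squares(lambda x:np.r_[proj("scene",x)-ce["scene"],proj("side",x)-ce["side"]],[.53,-.28,.11]);print(r.x.round(4),r.fun.round(1),r.x-o["position"])
cv2.imwrite("pics/c3.png",np.hstack([cv2.resize(a[200:360,270:430],(400,400)),cv2.resize(b[60:200,190:330],(400,400))]))
E
```

```text
clock: 6.4
position: [0.5306, -0.2859, 0.1724]
ee_rot: [0.165, 0.986, 0.0, 0.0]
ft_force: [0.1, -0.8, -1.0]
grip_width: 0.516
grasp_force: 61.3
t 6.4 pos [ 0.5306 -0.2859  0.1724] tool z [ 0.001  0.    -1.   ] slide cm [0.23 0.01 0.74]
scene [361.8 264.2] [354.9 261. ] [347 247  16  29 331]
side [261.  117.3] [266.  112.9] [262 105  10  17 133]
[ 0.5178 -0.2829  0.1279] [ 0.3 -0.1  0.4  0.2] [-0.01278911  0.00369711 -0.04491522]
```

View pics/c3.png

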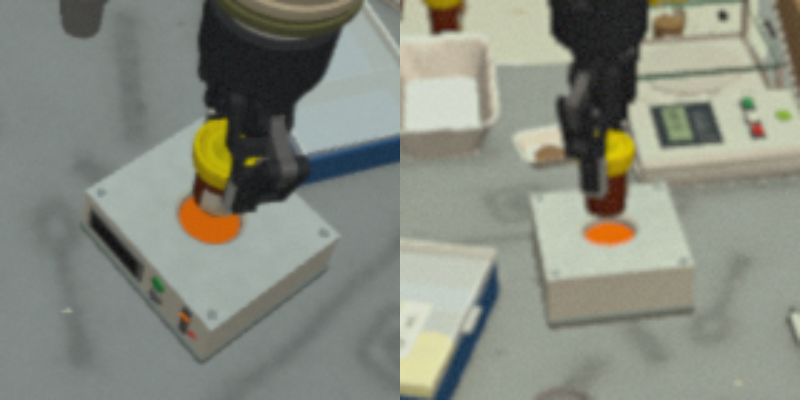

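The pot hangs just above the well. In the crop its bottom is at scene (213,205) with the plate at (210,218), and at side (606,213) with the plate at (610,234). I'll compare with the predicted projections.

Run:
```python
from h import *
o=manip.get_obs();p=np.array(o["position"]);zb=p[2]-.0998;print(p,zb)
def org(im,c):
    m=cv2.inRange(cv2.cvtColor(im,cv2.COLOR_BGR2HSV),(4,150,90),(17,255,255));n,l,s,ce=cv2.connectedComponentsWithStats(m)
    return min((i for i in range(1,n) if s[i,4]>40),key=lambda i:np.hypot(*(ce[i]-c))),s,ce
for n,c,x0,y0,k in(("scene",(354,287),270,200,2.5),("side",(263,141),190,60,400/140)):
    i,s,ce=org(cv2.imread(f"pics/{n}0.png"),c);print(n,"plate bbox",s[i],ce[i].round(1))
    for w in((.528,-.2832),(.527,-.2867),(.5278,-.285)):
        t=np.linspace(0,6.28,40);P=np.array([proj(n,[w[0]+.0225*np.cos(a),w[1]+.0225*np.sin(a),.055]) for a in t]);Q=np.array([proj(n,[w[0]+.0215*np.cos(a),w[1]+.0215*np.sin(a),.047]) for a in t])
        M=np.zeros((420,560),np.uint8);N=M.copy();cv2.fillPoly(M,[np.int32(P*16)],255,shift=4);cv2.fillPoly(N,[np.int32(Q*16)],255,shift=4)
        ys,xs=np.where(M&N);print(w,"predicted visible centroid",xs.mean().round(1),ys.mean().round(1),xs.min(),xs.max(),ys.min(),ys.max())
    im=cv2.imread(f"pics/{n}1.png");pb=proj(n,[p[0],p[1],zb]);print("bottom centre pred (crop)",((pb-[x0,y0])*k).round(1))
    P=np.array([proj(n,[p[0]+.02*np.cos(a),p[1]+.02*np.sin(a),zb]) for a in t]);print("body bottom bbox pred crop",((P.min(0)-[x0,y0])*k).round(1),((P.max(0)-[x0,y0])*k).round(1))
```

```text
[ 0.53061518 -0.28661713  0.17282935] 0.07302935465433003
scene plate bbox [342 278  24  19 364] [353.4 287. ]
(0.528, -0.2832) predicted visible centroid 353.2 284.6 341 365 275 294
(0.527, -0.2867) predicted visible centroid 353.9 286.5 341 366 277 296
(0.5278, -0.285) predicted visible centroid 353.7 285.6 341 366 276 295
bottom centre pred (crop) [219.3 195.6]
body bottom bbox pred crop [189.9 171.1] [248.8 221. ]
side plate bbox [255 138  17   7  92] [262.9 141.2]
(0.528, -0.2832) predicted visible centroid 262.7 141.6 254 271 138 145
(0.527, -0.2867) predicted visible centroid 263.1 140.6 254 272 137 144
(0.5278, -0.285) predicted visible centroid 262.9 141.1 255 272 137 145
bottom centre pred (crop) [204.2 207.9]
body bottom bbox pred crop [180.2 195.1] [228.2 221.1]
```

Estimates combine to a well at about (0.528, -0.285). I'll align there and lower in steps, watching the lateral force.

```bash
python3 d.py "[.5283,-.2852,.158]"; python3 -m jog '[{"grip":1,"slide":[0.27,0,0.7],"yaw":0},{"grip":1,"slide":[0,0.1,0.7],"yaw":0},{"grip":1,"slide":[0,0,0],"yaw":0},{"grip":1,"slide":[0,0,0],"yaw":0}]' 80
python3 d.py "[.5283,-.2852,.150]"; python3 -m jog '[{"grip":1,"slide":[0,0,0.4],"yaw":0},{"grip":1,"slide":[0,0,0.4],"yaw":0},{"grip":1,"slide":[0,0,0],"yaw":0},{"grip":1,"slide":[0,0,0],"yaw":0}]'; python3 d.py "[.5283,-.2852,.135]"
```

```text
t 6.5 pos [ 0.5306 -0.2866  0.1728] tool z [ 0.002 -0.    -1.   ] slide cm [0.27 0.06 1.48]
clock: 6.9
position: [0.5268, -0.2853, 0.1576]
ee_rot: [0.166, 0.986, 0.0, -0.0]
ft_force: [-0.3, 0.0, -0.3]
grip_width: 0.516
grasp_force: 81.3
t 6.9 pos [ 0.5268 -0.2853  0.1576] tool z [-0.001  0.    -1.   ] slide cm [-0.14  0.06  0.76]
clock: 7.3
position: [0.5268, -0.2853, 0.1498]
ee_rot: [0.166, 0.986, 0.0, -0.0]
ft_force: [-0.3, -0.3, -0.6]
grip_width: 0.516
grasp_force: 81.3
t 7.3 pos [ 0.5268 -0.2853  0.1498] tool z [-0.  0. -1.] slide cm [-0.13  0.06  1.48]
```

No contact with the underside 5 mm into the well, so it fits. Continuing down against the spring.

```bash
python3 -m jog '[{"grip":1,"slide":[-0.06,0,0.3],"yaw":0},{"grip":1,"slide":[0,0,0.3],"yaw":0},{"grip":1,"slide":[0,0,0],"yaw":0},{"grip":1,"slide":[0,0,0],"yaw":0}]';  python3 -m jog '[{"grip":1,"slide":[0,0,0.3],"yaw":0},{"grip":1,"slide":[0,0,0.3],"yaw":0},{"grip":1,"slide":[0,0,0],"yaw":0},{"grip":1,"slide":[0,0,0],"yaw":0}]'
```

```text
clock: 7.7
position: [0.5277, -0.2857, 0.1442]
ee_rot: [0.166, 0.986, -0.0, 0.0]
ft_force: [0.1, 0.6, 3.5]
grip_width: 0.514
grasp_force: 81.7
clock: 8.1
position: [0.5277, -0.2857, 0.138]
ee_rot: [0.166, 0.986, -0.0, 0.0]
ft_force: [0.6, 0.3, 5.4]
grip_width: 0.513
grasp_force: 81.9
```

```bash
python3 -m jog '[{"grip":1,"slide":[0,0,0.2],"yaw":0},{"grip":1,"slide":[0,0,0],"yaw":0},{"grip":1,"slide":[0,0,0],"yaw":0}]';  python3 -m jog '[{"grip":1,"slide":[0,0,0.15],"yaw":0},{"grip":1,"slide":[0,0,0],"yaw":0},{"grip":1,"slide":[0,0,0],"yaw":0}]'
```

```text
clock: 8.4
position: [0.5277, -0.2857, 0.1362]
ee_rot: [0.166, 0.986, -0.0, 0.0]
ft_force: [0.9, -0.3, 6.6]
grip_width: 0.514
grasp_force: 81.9
clock: 8.7
position: [0.5278, -0.2857, 0.1349]
ee_rot: [0.166, 0.986, -0.0, 0.001]
ft_force: [-0.5, 0.7, 7.5]
grip_width: 0.52
grasp_force: 82.1
```

```bash
python3 -m jog '[{"grip":1,"slide":[0,0,0.1],"yaw":0},{"grip":1,"slide":[0,0,0],"yaw":0},{"grip":1,"slide":[0,0,0],"yaw":0}]'
```

```text
clock: 9.0
position: [0.5281, -0.2858, 0.1347]
ee_rot: [0.166, 0.986, 0.0, 0.001]
ft_force: [-1.9, 1.6, 15.2]
grip_width: 0.515
grasp_force: 82.7
```

The force jumped to 15 N with the TCP stalled at 0.1347, so the plate is on its stop. Holding for over 2 s, then looking at the pointer.

```bash
for i in 1 2 3 4; do python3 -m jog '[{"grip":1,"slide":[0,0,0],"yaw":0},{"grip":1,"slide":[0,0,0],"yaw":0},{"grip":1,"slide":[0,0,0],"yaw":0},{"grip":1,"slide":[0,0,0],"yaw":0},{"grip":1,"slide":[0,0,0],"yaw":0},{"grip":1,"slide":[0,0,0],"yaw":0},{"grip":1,"slide":[0,0,0],"yaw":0}]' | egrep 'clock|pos|ft|grasp'; done
python3 - <<'E'
from h import *
a=manip.camera("scene")
z=cv2.imread("pics/scene1.png")
cv2.imwrite("pics/c4.png",np.hstack([cv2.resize(i[225:350,300:400],(400,500),interpolation=cv2.INTER_CUBIC) for i in(z,a)]))
E
```

```text
clock: 9.7
position: [0.5282, -0.2858, 0.1348]
ft_force: [-1.4, 1.6, 14.7]
grasp_force: 82.7
clock: 10.4
position: [0.5281, -0.2858, 0.1348]
ft_force: [-2.7, 1.5, 14.9]
grasp_force: 82.7
clock: 11.1
position: [0.5281, -0.2858, 0.1348]
ft_force: [-2.6, 1.5, 15.2]
grasp_force: 82.7
clock: 11.8
position: [0.5282, -0.2858, 0.1348]
ft_force: [-2.2, 1.7, 14.6]
grasp_force: 82.7
```

View pics/c4.png

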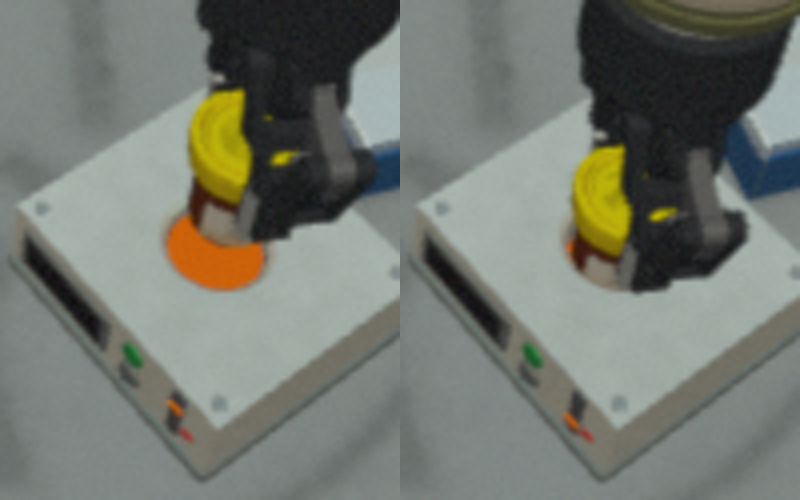

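In the right-hand crop the orange pointer has moved from (175,407) down to the red mark at about (575,420). The pot stands upright in the well with its cap clear of the reader's top. It has been held at about 15 N for 2.8 s, so I'm handing in.

```bash
python3 -c "
from workcell import manip
print(manip.hand_in())"
```

```text
the job is handed in; nothing more can be done
None
```

The dark red-brown pot is upright in the reader's well with the plate on its bottom stop (pointer at the red mark), held there at about 15 N for 2.8 s and still gripped at hand-in; the pale pots were not touched, and the result of the judging was not shown.

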